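# Hold a weld coupon in the deburring slot

### The job

Deburr the foot of the weld coupon with the yellow paint: first slide the steel guard on top of the green deburring unit fully open by its black knob, then take the yellow-marked coupon out of the wooden rack and lower it upright through the uncovered slot until the lower edge of its yellow band is level with the top of the unit. Finish while holding it there: keep the coupon firmly in the gripper, still, with its foot hanging inside the unit and the guard still open. Leave the blue-marked coupon, the steel bracket and the pliers where they are.

Things in the scene. Friction and masses are not known exactly. Their poses are not given: they have to be found in the camera images.
- slot (a point): centre of the feed slot's mouth, on the unit's top face (140 mm above the bench). z up; +y is the way the guard slides open. The slot runs straight down, 12 mm wide along x and 42 mm long along y: 2 mm more than the coupon each way (1 mm a side). Top plate 12 mm thick, 3 mm chamfers at the mouth; hollow below, a brass brush either side
- guard (a joint): how far the guard is slid open along the slot frame's +y (m): 0 shut, covering the slot; 0.09 fully open at its end stop. The guard is a steel plate 94 x 110 mm, 5 mm thick, its top 7 mm above the unit's top; it slides stiffly (about 2 N) and stays where it is left
- guard_knob (a point): grip point on the guard's black knob, an upright cylinder 22 mm in diameter; this point is on its axis, 22 mm above the guard's plate and 18 mm below the knob's top. Its frame is parallel to the slot's; shut, the knob stands 50 mm to +y of the slot, open 140 mm
- yellow_coupon_center (a point): centre of the yellow-marked coupon, a flat bright-steel bar standing upright in the rack: 10 mm thick (its x), 40 mm wide (its y), 120 mm tall (its z, up), about 0.4 kg. Its top 10 mm and a band 55 to 67 mm above its foot are painted yellow. This point is 60 mm above the foot and 60 mm below the top
- yellow_coupon_foot (a point): centre of the yellow-marked coupon's bottom face, 60 mm below its centre; same axes
- blue_coupon_center (a point): centre of the other coupon, the same but painted blue; to be left in the rack
- rack: wooden rack fixed on the bench, 90 x 170 mm, 45 mm high, origin at the centre of its underside. Two pockets 30 mm deep, 42 mm either side of its centre along y, hold the coupons upright with 2 mm play a side; which is in which varies. In it a coupon's foot is 15 mm, its top 135 mm above the bench; coupon and rack axes are parallel
- bracket: welded corner of grey steel sheet, 75 x 75 x 70 mm, origin at the centre of its underside; a bystander on the bench
- pliers: pliers with orange and black handles, about 160 mm long along x, 14 mm high, lying on the bench; a bystander
- deburrer: deburring unit: fixed green bench machine, 160 mm (x) by 270 mm (y), flat top 140 mm above the bench. Origin on the bench straight below the slot, axes as the slot's; it reaches 80 mm to +x and -x, 70 mm to -y, 200 mm to +y. Two aluminium guard rails, 9 mm high, run along y on its top at x = +-52 mm
Not all that is in view belongs to the job. What is shaped like the part that bears yellow_coupon_center but pink, red or turquoise is not meant.

How it is judged:
On the way, in this order (a step that is already met when the one before it is completed fails the run):
1. the guard is slid fully open (at least 80 of its 90 mm) while the coupon is still in the rack (value of joint guard above 0.08 m and distance of yellow_coupon_center from where it was at the start of the episode below 0.02 m), for 0.2 s.
2. the yellow coupon is lifted clear of the rack by the gripper (height (world z) of yellow_coupon_foot above 0.055 m and contact force between the fingers and yellow_coupon above 3 N), for 0.1 s.
At the end, for the whole second after the job is handed in: Yellow coupon gripped (over 5 N), at rest and upright (within 7 degrees) in the slot: foot 42 to 68 mm below the unit's top, within 8 mm of the slot's axis. Guard at least 70 mm open. Blue coupon, bracket and pliers within 20 mm of their starts (z of yellow_coupon_foot in the frame of slot between -0.068 and -0.042 m and horizontal distance between yellow_coupon_foot and slot below 0.008 m and angle between yellow_coupon_center's own z axis and vertical below 0.12 rad and contact force between the fingers and yellow_coupon above 5 N and linear speed of yellow_coupon below 0.02 m/s and value of joint guard above 0.07 m and distance of each of blue_coupon_center, bracket, pliers from where it was at the start of the episode below 0.02 m); the arm keeps its last pose, push and grip.
It fails at once if the blue coupon, the bracket or the pliers are moved by more than 30 mm (distance of any of blue_coupon_center, bracket, pliers from where it was at the start of the episode above 0.03 m).
It also fails if it takes over 64 s, if anything falls off the work surface, if the arm or the gripper's body presses on something with over 40 N, if the wrist force passes 120 N, or if a joint passes its speed limit or range.

### The arm

A 6-joint arm with a two-finger parallel gripper is mounted at the origin on the work surface. World frame = base frame: x ahead of the robot, y to its left, z up, the work surface at z = 0. Lengths are in m, angles in rad, forces in N, time in s.
With the tool pointing down it reaches from about 0.375 to 0.9 m from the base axis. Payload 3.1 kg.
Tool frame: the origin (TCP) lies on the centre line of the jaws, within the pads' length; the fingertips stand robot.tip_reach ahead of it and the grasp point (between the pads) is the TCP (robot.tip_reach is the distance from the TCP to the fingertips, in m); z points along the fingers, y is the direction in which the jaws open and shut (so a half turn about z gives the same grasp; the last joint's range is limited). The gripper opens to 87 mm and grips with 3 to 60 N. Pads are 19 mm wide; open, the fingers measure 117 mm over their backs; the gripper's body (75 mm by 190 mm) begins 51 mm behind the grasp point.
Start: joints at [1.091, 0.527, 1.433, -0, 1.181, -0.178], TCP at [0.185, 0.597, 0.242] pointing down, gripper open.
Joint ranges: [-3.08, 3.08], [-0.75, 2.2], [0.22, 2.44], [-1.43, 4.57], [0, 2.65], [-2.85, 2.85]. Speed limits (rad/s): [2.79, 2.79, 3.14, 3.14, 3.14, 3.14].

### API

Orientations are given as a unit quaternion [x, y, z, w].
In Python, from rig import telemetry, viewer, robot gives the robot as it stands. The module is installed in compiled form; this text tells all that it offers.
- The arm moves only by the tool step_arm, never from a script. Its argument "targets" is a list of rows, each an object of numbers: "dx", "dy", "dz": the shift along the tool's x, y, z in m; "rx", "ry", "rz": the turn, a rotation vector about the tool's x, y, z in degrees. In form: [{"dx": .., "dy": .., "dz": .., "rx": .., "ry": .., "rz": ..}, ...]. A call has exactly 5 rows; each row is the pose to reach, as a shift and turn from the pose measured when the call began, along the tool's axes at that moment; what a row does not reach only later rows make up. A row lasts 1/8 s, in which the tool goes at most 62.5 mm and 10.7 degrees, less where a joint would pass 70% of its speed; a pose out of reach is approached as far as the arm can. A call with a gripper value outside its range is refused whole. "gripper" is the opening, from 0 (shut) to 1 (fully open), set as the call begins (left out, the last holds). The fingers move at their own pace and stop on an object; "force" is the grip in N (left out, the last holds). Time passes only in rows, so rows that repeat a pose let the fingers close, or fill a call up. It gives the time, the measured TCP pose, the force and the opening at its end, in the units of the state.
- telemetry.get_obs(): the state, without advancing time (a new reading comes with each control period).
- viewer.camera(name): name is "side" or "top" or "wrist"; returns a dict with "img" (480x640x3 uint8, blue, green, red), "depth" (480x640 float32, m along the optical axis (not along the pixel's ray), 0 where there is no reading), "K" (3x3 intrinsics, pixels), "R" (3x3) and "t" (3): a world point X has camera coordinates R X + t. Camera axes: x right, y down, z forward; pixel columns grow to the right and rows downward; lengths in m; the calibration is good to about 2 mm. A picture is of the moment at which its call begins.
- robot.hand_in(): hands the job in, once; it reports no verdict.
The state is a dict: "time": time; "q": joint angles; "joint_velocities": joint speeds; "joint_torque": joint torques, N m; "position": TCP position; "tool_rot": TCP orientation; "ft_force": force on the tool from outside, world axes, zero at the start; "moment": the same for the moment, N m; "grip_width": finger opening in m.
Only numpy, scipy, OpenCV 4.12 (cv2) and the standard library are available. Lean on these libraries where they do the work, as an engineer would, in place of code of your own. Each camera call takes 0.05 s, during which the arm holds its last target.

## Working session

There is one attempt and no reset: what is moved stays moved. The work goes in short steps, Python scripts to look and compute and a tool call to move; the robot and the scene stay as the last step left them, time stands still between calls to the robot, and variables do not carry over. Pictures are saved under pics/ and viewed, and the job is handed in when it is done.

Besides the shell and the picture viewer there is one more tool, called as a command line: name --argument value ..., lists and objects as JSON in quotes. step_arm: Moves the arm, as the interface text tells. Its arguments: {"type":"object","properties":{"targets":{"type":"array"},"gripper":{"type":"number"},"force":{"type":"number"}},"required":["targets"]}

```bash
mkdir -p pics; python3 - <<'E'
from rig import telemetry, viewer, robot
import cv2,pickle
print(telemetry.get_obs(), robot.tip_reach)
for n in ["side","top","wrist"]:
    c=viewer.camera(n); pickle.dump(c,open(f"{n}0.pkl","wb")); cv2.imwrite(f"pics/{n}0.png",c["img"])
    print(n,c["K"].tolist(),c["R"].tolist(),c["t"].tolist())
E
```

```text
{'time': 0.0, 'q': array([ 1.09148872e+00,  5.28452627e-01,  1.43392121e+00, -6.83209661e-06,
        1.18136709e+00, -1.78503961e-01]), 'joint_velocities': array([ 0.00099435,  0.00013819,  0.00043324,  0.00014824, -0.00214289,
       -0.00068782]), 'joint_torque': array([ 3.62709193e-05, -4.40045214e+01, -1.76591223e+01,  6.31630886e-02,
        5.81114867e-02, -1.72414275e-04]), 'position': array([0.18483024, 0.59631756, 0.24057388]), 'tool_rot': array([ 1.49834057e-01,  9.88710575e-01, -1.01757881e-03, -3.43964627e-04]), 'ft_force': array([1.07071455, 0.64614311, 0.77885103]), 'moment': array([-0.03287049, -0.00158273,  0.00280254]), 'grip_width': 0.08706497478882967} 0.019
side [[523.9736147538976, 0.0, 319.4445687706075], [0.0, 523.9736147538976, 233.82942106716712], [0.0, 0.0, 1.0]] [[0.8636624220254505, -0.5037935567374165, 0.016711462263845907], [-0.32358385457991606, -0.57953614881295, -0.7479514297561428], [0.3864980075451054, 0.6405699840055867, -0.6635430549367131]] [-0.5385128136704028, 0.24562462507228666, 0.916847584306727]
top [[524.6891890107304, 0.0, 329.7740203012683], [0.0, 524.6891890107304, 246.81112145339628], [0.0, 0.0, 1.0]] [[-0.0136260915161782, -0.9997262067141716, -0.019022124983461095], [-0.9984973131311699, 0.014614291111595509, -0.052816078661149304], [0.05307961284549756, 0.018273863964668693, -0.998423066939047]] [-0.044085429066829177, 0.590451426977715, 0.9524720132017394]
wrist [[348.92678749728435, 0.0, 316.87562959638643], [0.0, 348.92678749728435, 237.72322150072665], [0.0, 0.0, 1.0]] [[0.2956728544523472, 0.9552890847324872, -0.0005724779198331821], [0.9232417781070611, -0.28559982533868583, 0.25701626198399363], [0.2453613300781398, -0.07652126735411346, -0.9664069087836693]] [-0.6246629358371361, -0.030938760766132452, 0.38957534286443496]
```

View pics/side0.png

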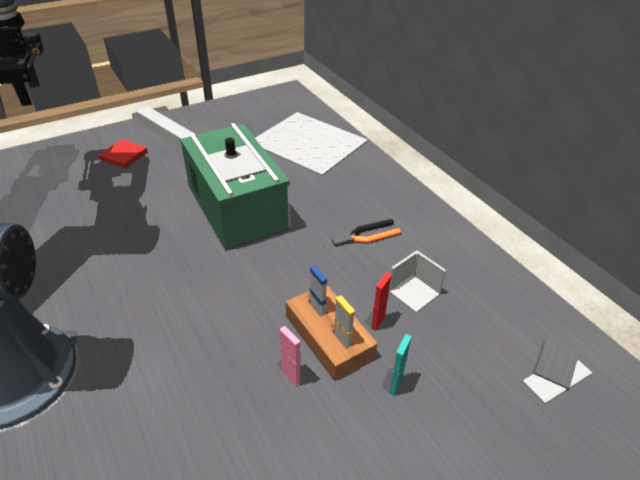

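View pics/top0.png

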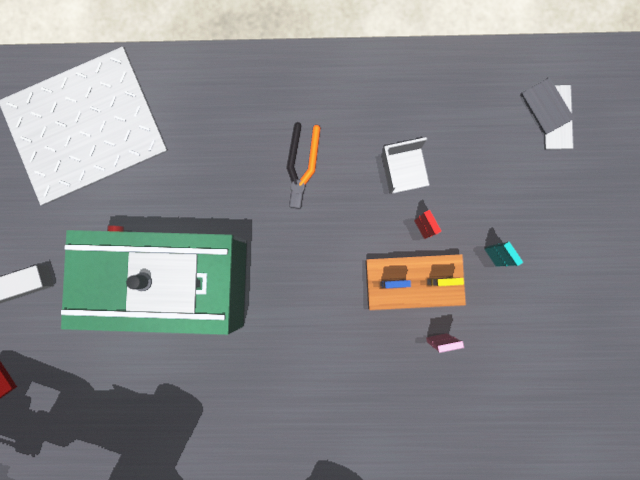

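View pics/wrist0.png

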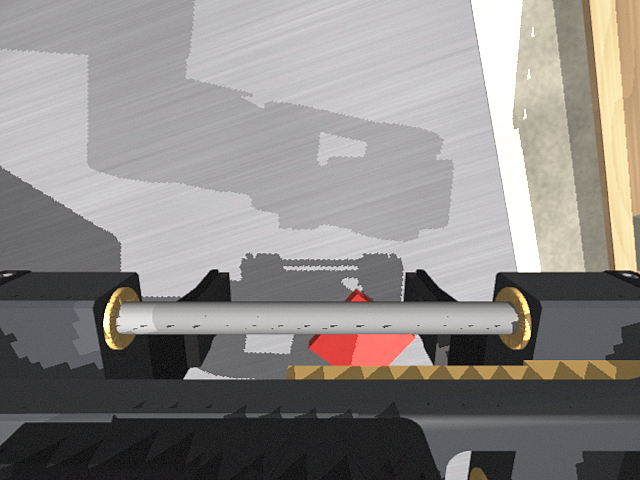

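```bash
cat > h.py <<'E'
import numpy as np,cv2,pickle
from rig import telemetry, viewer, robot
def cloud(c):
    v,u=np.mgrid[0:480,0:640]; K=c["K"]; z=c["depth"].astype(float)
    P=np.stack([(u-K[0,2])/K[0,0]*z,(v-K[1,2])/K[1,1]*z,z],-1)
    return (P-c["t"])@c["R"]
def ray(c,uv,h):
    uv=np.atleast_2d(np.asarray(uv,float)); K=c["K"];
    d=np.c_[(uv[:,0]-K[0,2])/K[0,0],(uv[:,1]-K[1,2])/K[1,1],np.ones(len(uv))]@c["R"]
    o=-c["R"].T@c["t"]; return o+d*((h-o[2])/d[:,2])[:,None]
def rect(p):
    r=cv2.minAreaRect(p[:,:2].astype(np.float32)*1000); return r
def snap(n,f):
    c=viewer.camera(n); cv2.imwrite(f"pics/{f}.png",c["img"]); return c
E
python3 - <<'E'
from h import *
np.set_printoptions(precision=4,suppress=True)
for n in ["top","side"]:
    c=pickle.load(open(n+"0.pkl","rb")); W=cloud(c); hsv=cv2.cvtColor(c["img"],cv2.COLOR_BGR2HSV); z=W[...,2]
    H,S,V=hsv[...,0],hsv[...,1],hsv[...,2]
    def rep(name,m,h,k=0):
        m=m.astype(np.uint8)
        nl,l,st,ce=cv2.connectedComponentsWithStats(m)
        if nl<2: print(name,"none");return
        for i in np.argsort(-st[1:,4])[:2]+1:
            if st[i,4]<15: continue
            v,u=np.where(l==i); p=ray(c,np.c_[u,v],h)
            print(n,name,st[i,4],"px",ce[i],"plane c",p.mean(0)[:2],"rect",rect(p),"depthz",np.median(z[l==i]))
    g=(H>50)&(H<90)&(S>80)
    rep("greenall@.14",g,.14)
    rep("top z",(abs(z-.14)<.005)|(abs(z-.149)<.005),.14)
    rep("guard", (S<60)&(V>150)&(abs(z-.147)<.004),.147)
    rep("rails", (S<60)&(V>150)&(abs(z-.149)<.006),.149)
    rep("knob",(V<80)&(z>.155)&(z<.2),.187)
    rep("yellow",(H>20)&(H<35)&(S>120),.135)
    rep("yellowtop",(H>20)&(H<35)&(S>120)&(abs(z-.135)<.006),.135)
    rep("blue",(H>105)&(H<125)&(S>120),.135)
    rep("wood",(H>5)&(H<18)&(S>120)&(abs(z-.045)<.006),.045)
E
python3 - <<'E'
import cv2
c=cv2.imread('pics/top0.png'); cv2.imwrite('pics/tc.png',cv2.resize(c[215:350,50:250],None,fx=4,fy=4,interpolation=0))
cv2.imwrite('pics/tr.png',cv2.resize(c[200:360,350:530],None,fx=3.7,fy=3.7,interpolation=0))
E
```

```text
top greenall@.14 6494 px [166.7108 281.9464] plane c [0.5306 0.2087] rect ((531.7222900390625, 241.02255249023438), (271.4508972167969, 159.96630859375), 87.4912338256836) depthz 0.1401631921365626
top greenall@.14 3705 px [ 94.9099 280.1946] plane c [0.5348 0.3252] rect ((534.7991943359375, 325.2481689453125), (102.994140625, 94.78736114501953), 87.43451690673828) depthz 0.14011908426195718
top top z 16288 px [146.5643 281.6012] plane c [0.5315 0.2414] rect ((531.9114379882812, 242.3661346435547), (272.62017822265625, 160.03541564941406), 87.50074005126953) depthz 0.14119375907302734
top top z 126 px [450.2937 281.127 ] plane c [ 0.5256 -0.246 ] rect ((525.518798828125, -245.96578979492188), (10.301336288452148, 39.82498550415039), 3.3288214206695557) depthz 0.13649010913625498
top guard 5092 px [157.8684 281.9069] plane c [0.5307 0.2205] rect ((531.3577880859375, 243.32362365722656), (263.2373352050781, 112.94989776611328), 87.53378295898438) depthz 0.14764268695098842
top rails 5259 px [157.3598 281.9063] plane c [0.5308 0.2207] rect ((531.3746948242188, 242.57223510742188), (262.
[... 3126 characters left out ...]
-246.8274383544922), (13.982780456542969, 42.755897521972656), 3.948911428451538) depthz 0.13476732100059255
side blue 139 px [318.1799 274.4964] plane c [ 0.5219 -0.1653] rect ((521.9429321289062, -164.8626708984375), (14.0807523727417, 44.29792404174805), 2.0905845165252686) depthz 0.134118811070921
side blue 37 px [317.7297 298.7297] plane c [ 0.4928 -0.2138] rect ((493.71697998046875, -210.20033264160156), (8.048521041870117, 34.439388275146484), 7.348171710968018) depthz 0.07461610528872914
side wood 2606 px [329.6097 329.1861] plane c [ 0.516  -0.2178] rect ((523.5933227539062, -205.95135498046875), (92.21160888671875, 172.57261657714844), 2.3161308765411377) depthz 0.04454193313492955
```

View pics/tc.png

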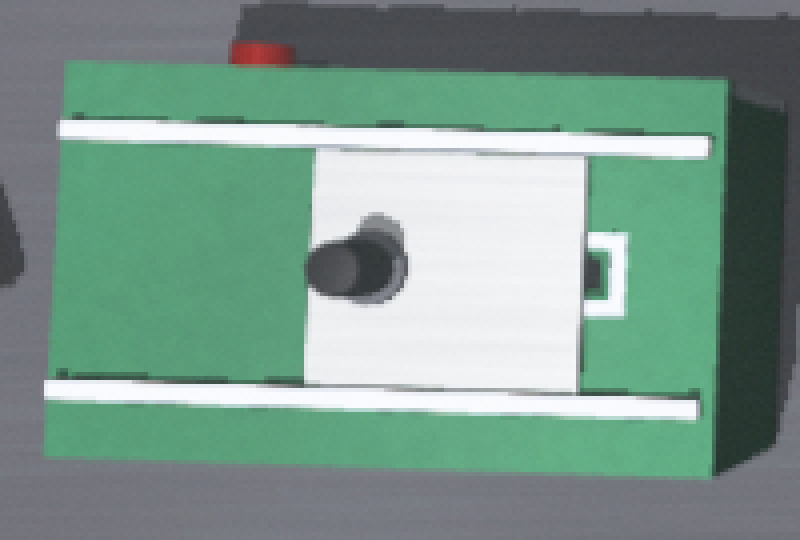

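View pics/tr.png

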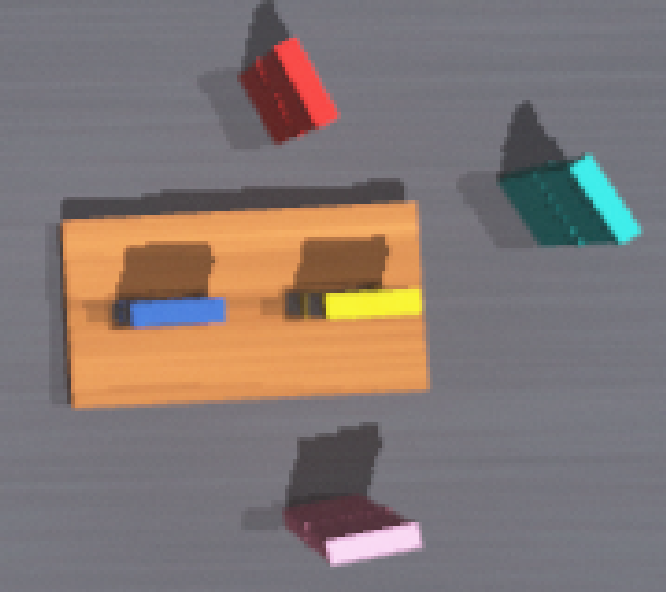

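```bash
cat >> h.py <<'E'
from scipy.spatial.transform import Rotation as Ro
def plan(p,yaw,n=5):
    """yaw: world angle (deg) of tool y axis; tool down. prints full shift/turn in tool axes"""
    o=telemetry.get_obs(); R0=Ro.from_quat(o["tool_rot"]).as_matrix()
    a=np.radians(yaw); y=np.array([np.cos(a),np.sin(a),0]); z=np.array([0,0,-1.]); x=np.cross(y,z)
    R1=np.c_[x,y,z]; d=R0.T@(np.array(p)-o["position"]); r=np.degrees(Ro.from_matrix(R0.T@R1).as_rotvec())
    print("t %.2f"%o["time"],"pos",o["position"].round(4),"yaw_y %.2f"%np.degrees(np.arctan2(R0[1,1],R0[0,1])),"F",o["ft_force"].round(1),"w %.4f"%o["grip_width"])
    print("shift mm",(d*1000).round(1),"turn",r.round(2), "rows>=",max(np.linalg.norm(d)/.0625,np.linalg.norm(r)/10.7).round(1))
E
python3 - <<'E'
from h import *
np.set_printoptions(precision=4,suppress=True)
c=pickle.load(open("top0.pkl","rb"))
print("knobtop",ray(c,[[133.1,282]],.187)); print("knobbase",ray(c,[[145.5,282.5]],.147))
W=cloud(c);m=(W[...,2]>.18)&(W[...,2]<.195)&(W[...,1]>.15)&(W[...,1]<.3);v,u=np.where(m);print(m.sum(),u.mean(),v.mean(),W[m].mean(0),ray(c,[[u.mean(),v.mean()]],.187))
s=pickle.load(open("side0.pkl","rb"));W=cloud(s);m=(W[...,2]>.18)&(W[...,2]<.2)&(W[...,1]>.15)&(W[...,1]<.3)&(W[...,0]>.45)&(W[...,0]<.6);v,u=np.where(m);print(m.sum(),u.mean(),v.mean(),W[m].mean(0))
# guard ends
print(ray(c,[[50+312/4,215+150/4],[50+588/4,215+155/4],[50+304/4,215+383/4],[50+578/4,215+392/4]],.147))
R=c["R"]; w=pickle.load(open("wrist0.pkl","rb")); print("wristcam",-w["R"].T@w["t"])
plan([.5305,.2265,.25],-2.5)
E
```

```text
knobtop [[0.5314 0.2445 0.187 ]]
knobbase [[0.53   0.2404 0.147 ]]
174 133.367816091954 281.58620689655174 [0.532  0.2442 0.1867] [[0.532  0.2441 0.187 ]]
61 229.34426229508196 140.44262295081967 [0.532  0.2439 0.1847]
[[0.5784 0.2688 0.147 ]
 [0.5748 0.1577 0.147 ]
 [0.4855 0.2714 0.147 ]
 [0.4805 0.1617 0.147 ]]
wristcam [0.1177 0.6177 0.3841]
t 0.15 pos [0.1849 0.5965 0.2408] yaw_y 72.77 F [0.3 0.7 0.1] w 0.0868
shift mm [-439.7 -251.    -9. ] turn [-0.09  0.05 75.27] rows>= 8.1
```

```bash
python3 -c "
from h import *
plan([.5318,.2442,.25],-2.5)"
```

```text
t 0.15 pos [0.1849 0.5965 0.2408] yaw_y 72.77 F [0.3 0.7 0.1] w 0.0868
shift mm [-435.7 -233.7   -9. ] turn [-9.000e-02  5.000e-02  7.527e+01] rows>= 7.9
```

step_arm --targets '[{"dx": -0.04,"dy": -0.02,"dz": -0.009,"rz": 8},{"dx": -0.09,"dy": -0.048,"dz": -0.009,"rz": 16},{"dx": -0.14,"dy": -0.075,"dz": -0.009,"rz": 24},{"dx": -0.19,"dy": -0.102,"dz": -0.009,"rz": 32},{"dx": -0.24,"dy": -0.129,"dz": -0.009,"rz": 40}]' --gripper 1

```text
invalid input
```

```bash
python3 -c "
from h import *
plan([.5318,.2442,.25],-2.5)"
```

```text
t 0.15 pos [0.1849 0.5965 0.2408] yaw_y 72.77 F [0.3 0.7 0.1] w 0.0868
shift mm [-435.7 -233.7   -9. ] turn [-9.000e-02  5.000e-02  7.527e+01] rows>= 7.9
```

Probably all six keys are needed per row.

step_arm --targets '[{"dx": -0.04,"dy": -0.02,"dz": -0.009,"rx": 0,"ry": 0,"rz": 8},{"dx": -0.09,"dy": -0.048,"dz": -0.009,"rx": 0,"ry": 0,"rz": 16},{"dx": -0.14,"dy": -0.075,"dz": -0.009,"rx": 0,"ry": 0,"rz": 24},{"dx": -0.19,"dy": -0.102,"dz": -0.009,"rx": 0,"ry": 0,"rz": 32},{"dx": -0.24,"dy": -0.129,"dz": -0.009,"rx": 0,"ry": 0,"rz": 40}]' --gripper 1

```text
time: 0.78
position: [0.3769, 0.4007, 0.2498]
tool_rot: [0.481, 0.877, -0.001, -0.0]
ft_force: [0.2, -0.0, -0.3]
grip_width: 0.0868
```

```bash
python3 -c "
from h import *
plan([.5318,.2442,.25],-2.5)"
```

```text
t 0.78 pos [0.3769 0.4007 0.2498] yaw_y 32.51 F [ 0.2 -0.  -0.3] w 0.0868
shift mm [-2.153e+02  4.650e+01 -1.000e-01] turn [-0.08  0.07 35.01] rows>= 3.5
```

step_arm --targets '[{"dx": -0.05,"dy": 0.011,"dz": 0,"rx": 0,"ry": 0,"rz": 9},{"dx": -0.1,"dy": 0.022,"dz": 0,"rx": 0,"ry": 0,"rz": 18},{"dx": -0.15,"dy": 0.033,"dz": 0,"rx": 0,"ry": 0,"rz": 27},{"dx": -0.2,"dy": 0.043,"dz": 0,"rx": 0,"ry": 0,"rz": 35},{"dx": -0.2153,"dy": 0.0465,"dz": 0,"rx": 0,"ry": 0,"rz": 35}]'

```text
time: 1.4
position: [0.5339, 0.2419, 0.2496]
tool_rot: [0.723, 0.69, -0.001, 0.001]
ft_force: [-0.1, 0.4, 0.3]
grip_width: 0.0871
```

```bash
python3 -c "
from h import *
plan([.5318,.2442,.172],-2.5)
snap('wrist','w1')"
```

```text
t 1.40 pos [0.5339 0.2419 0.2496] yaw_y -2.68 F [-0.1  0.4  0.3] w 0.0871
shift mm [ 2.4 -2.2 77.6] turn [-0.02  0.11 -0.18] rows>= 1.2
```

View pics/w1.png

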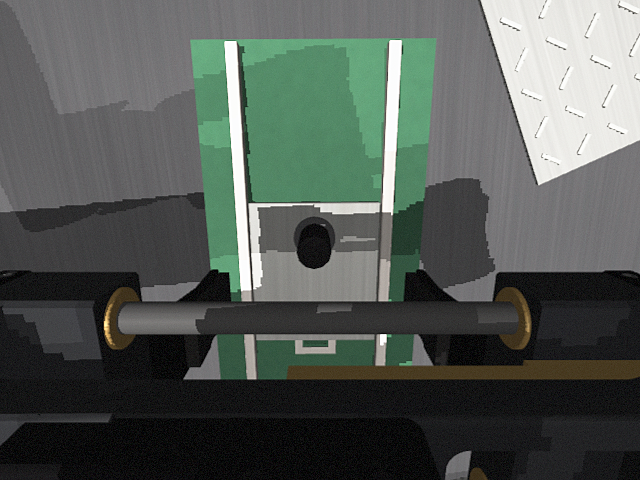

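The wrist view shows the knob (col ~314, row ~245) midway between the fingers; descending onto it.

step_arm --targets '[{"dx": 0.0024,"dy": -0.0022,"dz": 0.02,"rx": 0,"ry": 0,"rz": 0},{"dx": 0.0024,"dy": -0.0022,"dz": 0.04,"rx": 0,"ry": 0,"rz": 0},{"dx": 0.0024,"dy": -0.0022,"dz": 0.06,"rx": 0,"ry": 0,"rz": 0},{"dx": 0.0024,"dy": -0.0022,"dz": 0.077,"rx": 0,"ry": 0,"rz": 0},{"dx": 0.0024,"dy": -0.0022,"dz": 0.077,"rx": 0,"ry": 0,"rz": 0}]'

```text
time: 2.08
position: [0.5306, 0.2443, 0.1711]
tool_rot: [0.723, 0.691, -0.002, -0.0]
ft_force: [-0.0, -0.1, -0.2]
grip_width: 0.0871
```

step_arm --targets '[{"dx": 0,"dy": 0,"dz": 0,"rx": 0,"ry": 0,"rz": 0},{"dx": 0,"dy": 0,"dz": 0,"rx": 0,"ry": 0,"rz": 0},{"dx": 0,"dy": 0,"dz": 0,"rx": 0,"ry": 0,"rz": 0},{"dx": 0,"dy": 0,"dz": 0,"rx": 0,"ry": 0,"rz": 0},{"dx": 0,"dy": 0,"dz": 0,"rx": 0,"ry": 0,"rz": 0}]' --gripper 0 --force 30

```text
time: 2.7
position: [0.5307, 0.2443, 0.1713]
tool_rot: [0.723, 0.691, -0.002, -0.0]
ft_force: [0.2, -0.8, 0.2]
grip_width: 0.0452
```

```bash
python3 -c "
from h import *
plan([.5350,.3175,.1725],-2.5)
snap('side','s2')"
```

```text
t 2.70 pos [0.5307 0.2443 0.1713] yaw_y -2.55 F [ 0.2 -0.8  0.2] w 0.0452
shift mm [73.3  1.  -1.4] turn [-0.18  0.18 -0.05] rows>= 1.2
```

View pics/s2.png

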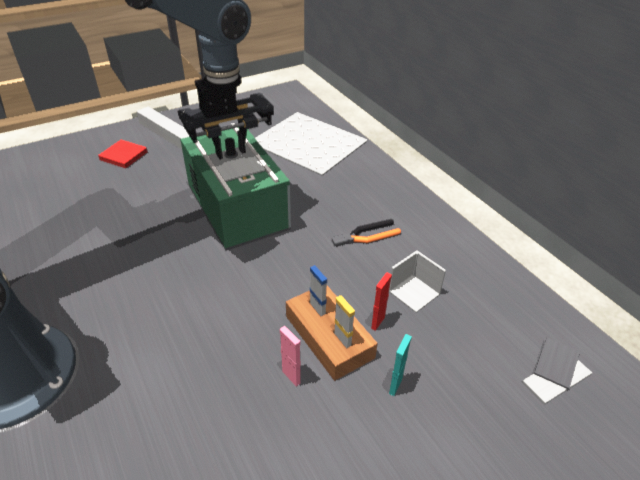

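The fingers are straddling the knob at about (230,147) and are still closing (45 mm open), so I'm giving them more time.

step_arm --targets '[{"dx": 0,"dy": 0,"dz": 0,"rx": 0,"ry": 0,"rz": 0},{"dx": 0,"dy": 0,"dz": 0,"rx": 0,"ry": 0,"rz": 0},{"dx": 0,"dy": 0,"dz": 0,"rx": 0,"ry": 0,"rz": 0},{"dx": 0,"dy": 0,"dz": 0,"rx": 0,"ry": 0,"rz": 0},{"dx": 0,"dy": 0,"dz": 0,"rx": 0,"ry": 0,"rz": 0}]'

```text
time: 3.38
position: [0.5319, 0.2442, 0.1713]
tool_rot: [0.723, 0.691, -0.001, 0.001]
ft_force: [6.1, -0.8, -2.9]
grip_width: 0.0209
```

```bash
python3 -c "
from h import *
plan([.5350,.3180,.1725],-2.5)"
```

```text
t 3.38 pos [0.5319 0.2442 0.1713] yaw_y -2.55 F [ 6.1 -0.8 -2.9] w 0.0209
shift mm [73.8 -0.2 -1.4] turn [-0.03  0.17 -0.05] rows>= 1.2
```

Knob gripped. Slide about 74 mm along tool +x, plus a little to reach the stop.

step_arm --targets '[{"dx": 0.014,"dy": 0,"dz": 0,"rx": 0,"ry": 0,"rz": 0},{"dx": 0.028,"dy": 0,"dz": 0,"rx": 0,"ry": 0,"rz": 0},{"dx": 0.042,"dy": 0,"dz": 0,"rx": 0,"ry": 0,"rz": 0},{"dx": 0.056,"dy": 0,"dz": 0,"rx": 0,"ry": 0,"rz": 0},{"dx": 0.068,"dy": 0,"dz": 0,"rx": 0,"ry": 0,"rz": 0}]'

```text
time: 4.0
position: [0.5348, 0.3133, 0.1713]
tool_rot: [0.722, 0.691, -0.001, 0.001]
ft_force: [2.7, -1.9, 1.6]
grip_width: 0.0212
```

step_arm --targets '[{"dx": 0.003,"dy": 0,"dz": 0,"rx": 0,"ry": 0,"rz": 0},{"dx": 0.005,"dy": 0,"dz": 0,"rx": 0,"ry": 0,"rz": 0},{"dx": 0.007,"dy": 0,"dz": 0,"rx": 0,"ry": 0,"rz": 0},{"dx": 0.008,"dy": 0,"dz": 0,"rx": 0,"ry": 0,"rz": 0},{"dx": 0.008,"dy": 0,"dz": 0,"rx": 0,"ry": 0,"rz": 0}]'

```text
time: 4.62
position: [0.5349, 0.3158, 0.1713]
tool_rot: [0.722, 0.692, -0.006, 0.004]
ft_force: [1.7, -16.8, 4.9]
grip_width: 0.0214
```

```bash
python3 -c "
from h import *
plan([.5350,.3180,.1725],-2.5)"
```

```text
t 4.62 pos [0.5349 0.3158 0.1713] yaw_y -2.41 F [  1.7 -16.8   4.9] w 0.0214
shift mm [ 2.2 -0.  -1.2] turn [-0.14  0.83  0.09] rows>= 0.1
```

The end stop is reached (17 N push; knob at y 0.316, which puts the slot at about y 0.176). Releasing and rising.

step_arm --targets '[{"dx": -0.001,"dy": 0,"dz": 0,"rx": 0,"ry": 0,"rz": 0},{"dx": -0.001,"dy": 0,"dz": 0,"rx": 0,"ry": 0,"rz": 0},{"dx": -0.001,"dy": 0,"dz": 0,"rx": 0,"ry": 0,"rz": 0},{"dx": -0.001,"dy": 0,"dz": 0,"rx": 0,"ry": 0,"rz": 0},{"dx": -0.001,"dy": 0,"dz": 0,"rx": 0,"ry": 0,"rz": 0}]' --gripper 0.7

```text
time: 5.25
position: [0.5347, 0.3151, 0.1712]
tool_rot: [0.722, 0.692, -0.006, 0.004]
ft_force: [-0.4, -1.0, 1.0]
grip_width: 0.0587
```

step_arm --targets '[{"dx": 0,"dy": 0,"dz": -0.02,"rx": 0,"ry": 0,"rz": 0},{"dx": 0,"dy": 0,"dz": -0.05,"rx": 0,"ry": 0,"rz": 0},{"dx": -0.02,"dy": 0,"dz": -0.07,"rx": 0,"ry": 0,"rz": 0},{"dx": -0.07,"dy": 0,"dz": -0.07,"rx": 0,"ry": 0,"rz": 0},{"dx": -0.1,"dy": 0,"dz": -0.07,"rx": 0,"ry": 0,"rz": 0}]'

```text
time: 5.88
position: [0.5301, 0.2135, 0.2431]
tool_rot: [0.722, 0.692, -0.007, 0.004]
ft_force: [-0.2, -0.1, -0.2]
grip_width: 0.0613
```

```bash
python3 -c "
from h import *
plan([.5255,-.2465,.24],2.5)
pickle.dump(snap('wrist','w3'),open('w3.pkl','wb'))
pickle.dump(snap('side','s3'),open('s3.pkl','wb'))"
```

```text
t 5.88 pos [0.5301 0.2135 0.2431] yaw_y -2.42 F [-0.2 -0.1 -0.2] w 0.0613
shift mm [-459.7   14.9   10.2] turn [-0.2   0.87 -4.92] rows>= 7.4
```

View pics/w3.png

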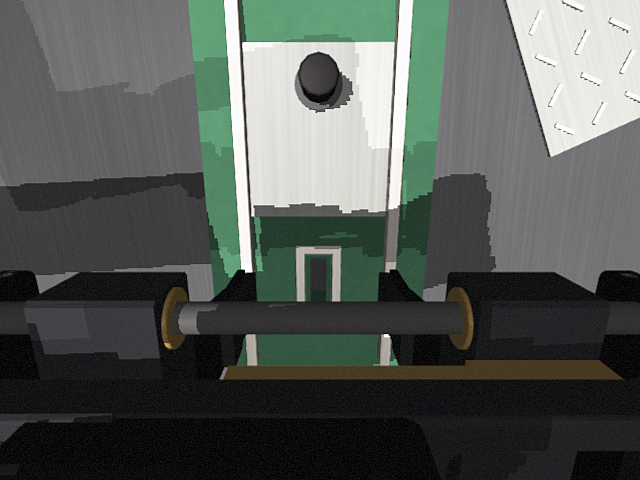

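View pics/s3.png

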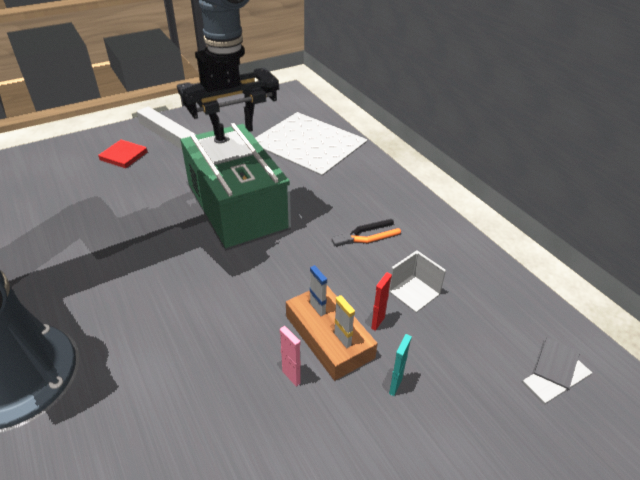

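The wrist view shows the guard clear of the slot (slot at about col 318, rows 247-300). Heading to the rack.

step_arm --targets '[{"dx": -0.045,"dy": 0.001,"dz": 0.0,"rx": 0,"ry": 0.9,"rz": -1},{"dx": -0.1,"dy": 0.003,"dz": 0.003,"rx": 0,"ry": 0.9,"rz": -2},{"dx": -0.155,"dy": 0.005,"dz": 0.004,"rx": 0,"ry": 0.9,"rz": -3},{"dx": -0.21,"dy": 0.007,"dz": 0.006,"rx": 0,"ry": 0.9,"rz": -4},{"dx": -0.26,"dy": 0.008,"dz": 0.006,"rx": 0,"ry": 0.9,"rz": -4.9}]'

```text
time: 6.6
position: [0.5261, -0.0493, 0.241]
tool_rot: [0.693, 0.721, -0.001, -0.002]
ft_force: [0.9, -0.8, 0.1]
grip_width: 0.061
```

```bash
python3 -c "
from h import *
plan([.5255,-.2465,.24],2.5)
pickle.dump(snap('wrist','w4'),open('w4.pkl','wb'))
pickle.dump(snap('top','t4'),open('t4.pkl','wb'))"
```

```text
t 6.60 pos [ 0.5261 -0.0493  0.241 ] yaw_y 2.31 F [ 0.9 -0.8  0.1] w 0.0610
shift mm [-197.    -8.5    1. ] turn [-0.25 -0.02 -0.19] rows>= 3.2
```

View pics/w4.png

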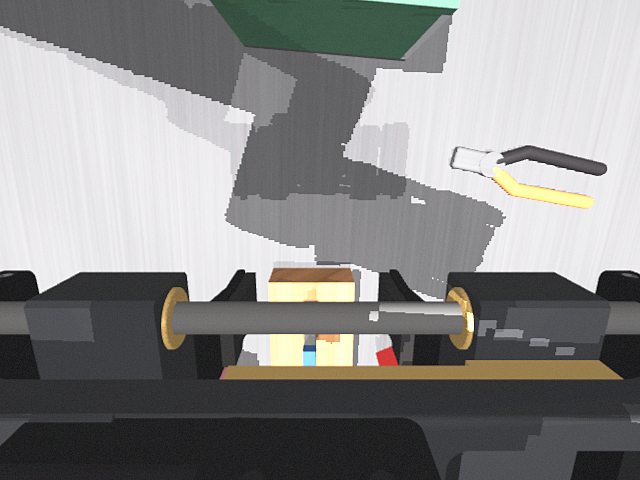

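View pics/t4.png

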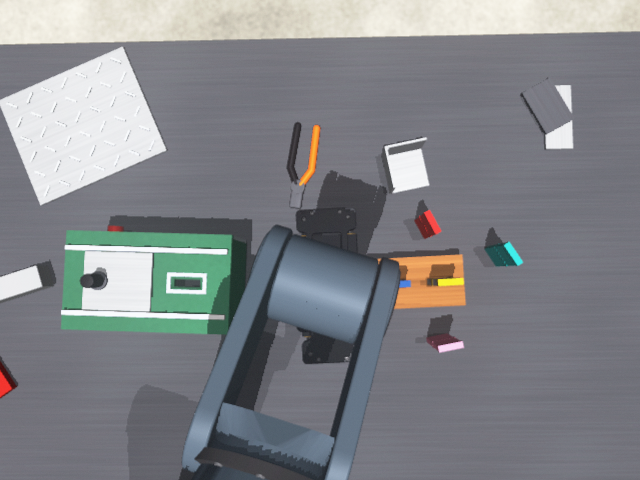

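The top view shows the whole painted slot frame at about (187,283). Measuring it.

```bash
python3 - <<'E'
from h import *
np.set_printoptions(precision=4,suppress=True)
for f in ["t4","s3"]:
    c=pickle.load(open(f+".pkl","rb")); W=cloud(c); hsv=cv2.cvtColor(c["img"],cv2.COLOR_BGR2HSV)
    S,V=hsv[...,1],hsv[...,2]
    near=(abs(W[...,0]-.529)<.032)&(abs(W[...,1]-.176)<.05)
    m=(near&(S<70)&(V>120)).astype(np.uint8)
    nl,l,st,ce=cv2.connectedComponentsWithStats(m)
    for i in range(1,nl):
        if st[i,4]<20: continue
        v,u=np.where(l==i)
        p=ray(c,np.c_[u,v],.14); print(f,"frame",st[i,4],ce[i],rect(p),p.mean(0))
        # hole: filled contour minus frame
        cs,hi=cv2.findContours((l==i).astype(np.uint8),cv2.RETR_CCOMP,cv2.CHAIN_APPROX_NONE)
        for k,cc in enumerate(cs): 
            if hi[0,k,3]>=0 and len(cc)>10: pp=ray(c,cc[:,0],.14); print("   hole",rect(pp))
        x,y,w,h=st[i,:4]; cr=c["img"][y-12:y+h+12,x-12:x+w+12]; cv2.imwrite(f"pics/{f}c.png",cv2.resize(cr,None,fx=10,fy=10,interpolation=0)); print(x,y,w,h)
c=pickle.load(open("t4.pkl","rb"));W=cloud(c)
m=(W[...,2]>.18)&(W[...,2]<.195)&(W[...,1]>.25)&(W[...,1]<.4)&(abs(W[...,0]-.53)<.05);v,u=np.where(m);print("knob",ray(c,[[u.mean(),v.mean()]],.187))
hsv=cv2.cvtColor(c["img"],cv2.COLOR_BGR2HSV); m=(hsv[...,0]>50)&(hsv[...,0]<90)&(hsv[...,1]>80)&(W[...,2]>.136)
v,u=np.where(m);print("green",rect(ray(c,np.c_[u,v],.14)))
E
```

```text
t4 frame 511 [186.1742 283.1644] ((528.4059448242188, 177.17880249023438), (65.68711853027344, 34.53083419799805), 87.36681365966797) [0.528  0.1771 0.14  ]
   hole ((528.7321166992188, 177.3712158203125), (52.71739959716797, 22.067611694335938), 87.0669937133789)
166 272 41 23
s3 frame 21 [205.0952   3.2381] ((853.7156372070312, 1256.20654296875), (14.018762588500977, 73.1281967163086), 13.200827598571777) [0.8559 1.2504 0.14  ]Traceback (most recent call last):
  File "<stdin>", line 17, in <module>
cv2.error: OpenCV(4.12.0) /io/opencv/modules/imgproc/src/resize.cpp:4208: error: (-215:Assertion failed) !ssize.empty() in function 'resize'
```

```bash
python3 - <<'E'
from h import *
np.set_printoptions(precision=4,suppress=True)
c=pickle.load(open("t4.pkl","rb"));W=cloud(c)
m=(W[...,2]>.18)&(W[...,2]<.195)&(W[...,1]>.25)&(W[...,1]<.4)&(abs(W[...,0]-.53)<.05);v,u=np.where(m);print("knob",ray(c,[[u.mean(),v.mean()]],.187))
hsv=cv2.cvtColor(c["img"],cv2.COLOR_BGR2HSV); m=(hsv[...,0]>20)&(hsv[...,0]<35)&(hsv[...,1]>120)&(abs(W[...,2]-.135)<.006)
v,u=np.where(m);print("yel",rect(ray(c,np.c_[u,v],.135)))
c=pickle.load(open("s3.pkl","rb"));W=cloud(c);h=cv2.cvtColor(c["img"],cv2.COLOR_BGR2HSV)
m=(abs(W[...,0]-.529)<.03)&(abs(W[...,1]-.176)<.045)&(W[...,2]>.1)&((h[...,1]<70)&(h[...,2]>100))
v,u=np.where(m);print("frame side",m.sum(),rect(ray(c,np.c_[u,v],.14)))
E
```

```text
knob [[0.5353 0.3154 0.187 ]]
yel ((525.36767578125, -246.4413299560547), (10.607528686523438, 41.31330490112305), 2.6096889972686768)
frame side 468 ((713.30859375, 709.4088134765625), (1195.4803466796875, 89.09031677246094), 72.0133056640625)
```

step_arm --targets '[{"dx": -0.045,"dy": -0.002,"dz": 0.001,"rx": 0,"ry": 0,"rz": 0},{"dx": -0.095,"dy": -0.004,"dz": 0.001,"rx": 0,"ry": 0,"rz": 0},{"dx": -0.145,"dy": -0.006,"dz": 0.001,"rx": 0,"ry": 0,"rz": 0},{"dx": -0.185,"dy": -0.008,"dz": 0.001,"rx": -0.2,"ry": 0,"rz": -0.2},{"dx": -0.197,"dy": -0.0085,"dz": 0.001,"rx": -0.2,"ry": 0,"rz": -0.2}]'

```text
time: 7.32
position: [0.5254, -0.2508, 0.2406]
tool_rot: [0.694, 0.72, -0.0, 0.001]
ft_force: [-0.3, 0.5, 0.2]
grip_width: 0.0614
```

```bash
python3 -c "
from h import *
plan([.5254,-.2464,.113],2.5)
snap('wrist','w5');snap('side','s5')"
```

```text
t 7.33 pos [ 0.5254 -0.2508  0.2406] yaw_y 2.06 F [-0.3  0.5  0.2] w 0.0614
shift mm [  4.6   0.  127.6] turn [ 0.05  0.1  -0.44] rows>= 2.0
```

View pics/w5.png

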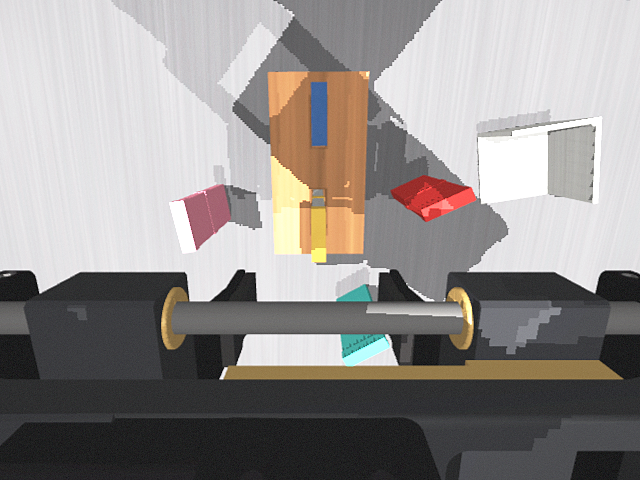

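View pics/s5.png

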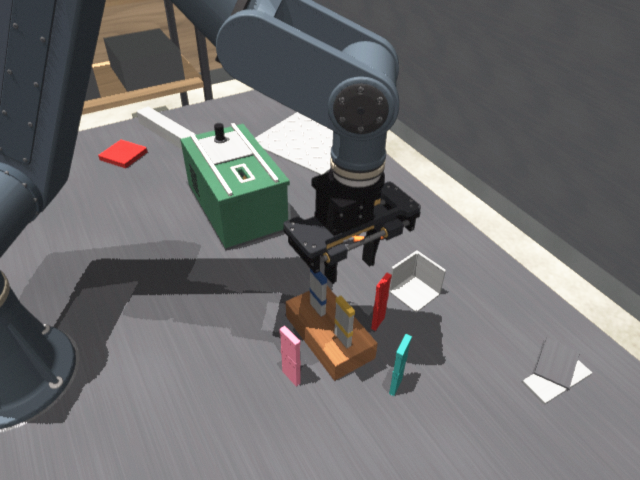

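The wrist view has the yellow coupon at col ~318, midway between the fingers, with the neighbours clear. Descending.

step_arm --targets '[{"dx": 0.0046,"dy": 0,"dz": 0.02,"rx": 0,"ry": 0,"rz": -0.4},{"dx": 0.0046,"dy": 0,"dz": 0.05,"rx": 0,"ry": 0,"rz": -0.4},{"dx": 0.0046,"dy": 0,"dz": 0.085,"rx": 0,"ry": 0,"rz": -0.4},{"dx": 0.0046,"dy": 0,"dz": 0.115,"rx": 0,"ry": 0,"rz": -0.4},{"dx": 0.0046,"dy": 0,"dz": 0.1275,"rx": 0,"ry": 0,"rz": -0.4}]'

```text
time: 8.05
position: [0.5243, -0.2421, 0.1114]
tool_rot: [0.691, 0.723, -0.0, -0.002]
ft_force: [-0.2, -0.1, 0.2]
grip_width: 0.0609
```

```bash
python3 -c "
from h import *
plan([.5254,-.2464,.113],2.5)"
```

```text
t 8.05 pos [ 0.5243 -0.2421  0.1114] yaw_y 2.62 F [-0.2 -0.1  0.2] w 0.0609
shift mm [-4.4  0.9 -1.6] turn [-0.17 -0.12  0.12] rows>= 0.1
```

step_arm --targets '[{"dx": -0.0044,"dy": 0.0009,"dz": -0.0016,"rx": 0,"ry": 0,"rz": 0},{"dx": -0.0044,"dy": 0.0009,"dz": -0.0016,"rx": 0,"ry": 0,"rz": 0},{"dx": -0.0044,"dy": 0.0009,"dz": -0.0016,"rx": 0,"ry": 0,"rz": 0},{"dx": -0.0044,"dy": 0.0009,"dz": -0.0016,"rx": 0,"ry": 0,"rz": 0},{"dx": -0.0044,"dy": 0.0009,"dz": -0.0016,"rx": 0,"ry": 0,"rz": 0}]'

```text
time: 8.68
position: [0.5255, -0.2466, 0.1134]
tool_rot: [0.691, 0.723, -0.0, -0.001]
ft_force: [0.6, -0.0, 0.7]
grip_width: 0.061
```

```bash
python3 -c "
from h import *
plan([.5254,-.2464,.113],2.5)"
```

```text
t 8.68 pos [ 0.5255 -0.2466  0.1134] yaw_y 2.62 F [ 0.6 -0.   0.7] w 0.0610
shift mm [ 0.2 -0.1  0.4] turn [-0.13 -0.09  0.12] rows>= 0.0
```

Aligned. Closing on the coupon.

step_arm --targets '[{"dx": 0,"dy": 0,"dz": 0,"rx": 0,"ry": 0,"rz": 0},{"dx": 0,"dy": 0,"dz": 0,"rx": 0,"ry": 0,"rz": 0},{"dx": 0,"dy": 0,"dz": 0,"rx": 0,"ry": 0,"rz": 0},{"dx": 0,"dy": 0,"dz": 0,"rx": 0,"ry": 0,"rz": 0},{"dx": 0,"dy": 0,"dz": 0,"rx": 0,"ry": 0,"rz": 0}]' --gripper 0 --force 40

```text
time: 9.3
position: [0.5255, -0.2466, 0.1134]
tool_rot: [0.691, 0.723, -0.0, -0.001]
ft_force: [1.1, -0.1, 0.7]
grip_width: 0.0189
```

step_arm --targets '[{"dx": 0,"dy": 0,"dz": 0,"rx": 0,"ry": 0,"rz": 0},{"dx": 0,"dy": 0,"dz": 0,"rx": 0,"ry": 0,"rz": 0},{"dx": 0,"dy": 0,"dz": 0,"rx": 0,"ry": 0,"rz": 0},{"dx": 0,"dy": 0,"dz": 0,"rx": 0,"ry": 0,"rz": 0},{"dx": 0,"dy": 0,"dz": 0,"rx": 0,"ry": 0,"rz": 0}]'

```text
time: 9.93
position: [0.5255, -0.2466, 0.1134]
tool_rot: [0.691, 0.723, -0.0, -0.001]
ft_force: [0.5, -0.1, -0.3]
grip_width: 0.0096
```

```bash
python3 -c "
from h import *
plan([.5254,-.2464,.113],2.5)"
```

```text
t 9.93 pos [ 0.5255 -0.2466  0.1134] yaw_y 2.61 F [ 0.5 -0.1 -0.3] w 0.0096
shift mm [ 0.2 -0.1  0.4] turn [-0.13 -0.09  0.11] rows>= 0.0
```

step_arm --targets '[{"dx": 0,"dy": 0,"dz": -0.006,"rx": 0,"ry": 0,"rz": 0},{"dx": 0,"dy": 0,"dz": -0.015,"rx": 0,"ry": 0,"rz": 0},{"dx": 0,"dy": 0,"dz": -0.03,"rx": 0,"ry": 0,"rz": 0},{"dx": 0,"dy": 0,"dz": -0.05,"rx": 0,"ry": 0,"rz": 0},{"dx": 0,"dy": 0,"dz": -0.07,"rx": 0,"ry": 0,"rz": 0}]'

```text
time: 10.55
position: [0.5253, -0.2466, 0.1848]
tool_rot: [0.691, 0.723, -0.0, -0.002]
ft_force: [0.0, 0.4, -2.9]
grip_width: 0.0098
```

step_arm --targets '[{"dx": 0,"dy": 0,"dz": -0.025,"rx": 0,"ry": 0,"rz": 0},{"dx": 0,"dy": 0,"dz": -0.05,"rx": 0,"ry": 0,"rz": 0},{"dx": 0,"dy": 0,"dz": -0.075,"rx": 0,"ry": 0,"rz": 0},{"dx": 0,"dy": 0,"dz": -0.1,"rx": 0,"ry": 0,"rz": 0},{"dx": 0,"dy": 0,"dz": -0.11,"rx": 0,"ry": 0,"rz": 0}]'

```text
time: 11.18
position: [0.5259, -0.247, 0.2973]
tool_rot: [0.691, 0.723, -0.0, 0.0]
ft_force: [-0.1, -0.4, -3.2]
grip_width: 0.0101
```

```bash
python3 -c "
from h import *
plan([.5288,.1766,.30],-2.5)
pickle.dump(snap('side','s6'),open('s6.pkl','wb'))"
```

```text
t 11.18 pos [ 0.5259 -0.247   0.2973] yaw_y 2.64 F [-0.1 -0.4 -3.2] w 0.0101
shift mm [423.   22.4  -3.1] turn [-0.01  0.04  5.14] rows>= 6.8
```

View pics/s6.png

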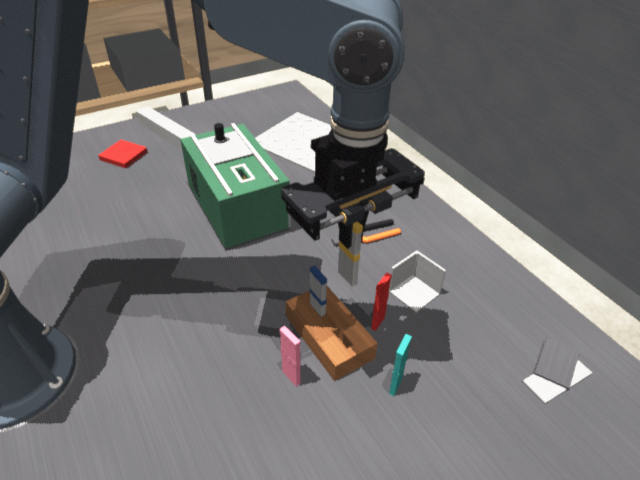

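The coupon hangs from the gripper at about (350,255), clear of the rack, with the blue one still in place. Carrying it to the slot.

step_arm --targets '[{"dx": 0.03,"dy": 0.0015,"dz": -0.003,"rx": 0,"ry": 0,"rz": 0.5},{"dx": 0.075,"dy": 0.004,"dz": -0.003,"rx": 0,"ry": 0,"rz": 1},{"dx": 0.12,"dy": 0.0065,"dz": -0.003,"rx": 0,"ry": 0,"rz": 1.5},{"dx": 0.165,"dy": 0.009,"dz": -0.003,"rx": 0,"ry": 0,"rz": 2},{"dx": 0.21,"dy": 0.0115,"dz": -0.003,"rx": 0,"ry": 0,"rz": 2.5}]'

```text
time: 11.85
position: [0.527, -0.0352, 0.2996]
tool_rot: [0.706, 0.708, -0.001, -0.0]
ft_force: [0.9, -0.1, -3.6]
grip_width: 0.0095
```

```bash
python3 -c "
from h import *
plan([.5288,.1766,.30],-2.5)"
```

```text
t 11.85 pos [ 0.527  -0.0352  0.2996] yaw_y 0.10 F [ 0.9 -0.1 -3.6] w 0.0095
shift mm [211.8   2.2  -0.5] turn [-0.09  0.04  2.6 ] rows>= 3.4
```

step_arm --targets '[{"dx": 0.045,"dy": 0,"dz": 0,"rx": 0,"ry": 0,"rz": 0.5},{"dx": 0.095,"dy": 0.001,"dz": 0,"rx": 0,"ry": 0,"rz": 1},{"dx": 0.145,"dy": 0.0015,"dz": 0,"rx": 0,"ry": 0,"rz": 1.8},{"dx": 0.185,"dy": 0.002,"dz": 0,"rx": 0,"ry": 0,"rz": 2.6},{"dx": 0.205,"dy": 0.0022,"dz": 0,"rx": 0,"ry": 0,"rz": 2.6}]'

```text
time: 12.48
position: [0.5278, 0.1715, 0.2987]
tool_rot: [0.722, 0.692, -0.002, -0.001]
ft_force: [0.1, -0.8, -2.8]
grip_width: 0.0097
```

step_arm --targets '[{"dx": 0,"dy": 0,"dz": 0,"rx": 0,"ry": 0,"rz": 0},{"dx": 0,"dy": 0,"dz": 0,"rx": 0,"ry": 0,"rz": 0},{"dx": 0,"dy": 0,"dz": 0,"rx": 0,"ry": 0,"rz": 0},{"dx": 0,"dy": 0,"dz": 0,"rx": 0,"ry": 0,"rz": 0},{"dx": 0,"dy": 0,"dz": 0,"rx": 0,"ry": 0,"rz": 0}]'

```text
time: 13.1
position: [0.5279, 0.1709, 0.2988]
tool_rot: [0.722, 0.692, -0.002, -0.001]
ft_force: [0.4, 0.3, -3.6]
grip_width: 0.0097
```

```bash
python3 -c "
from h import *
plan([.5288,.1766,.30],-2.5)
pickle.dump(snap('side','s7'),open('s7.pkl','wb'))
pickle.dump(snap('wrist','w7'),open('w7.pkl','wb'))
pickle.dump(snap('top','t7'),open('t7.pkl','wb'))
c=cv2.imread('pics/s7.png')[60:260,130:390];cv2.imwrite('pics/s7c.png',cv2.resize(c,None,fx=3,fy=3))"
```

```text
t 13.10 pos [0.5279 0.1709 0.2988] yaw_y -2.41 F [ 0.4  0.3 -3.6] w 0.0097
shift mm [ 5.7  0.6 -1.3] turn [-0.21  0.07  0.09] rows>= 0.1
```

View pics/s7c.png

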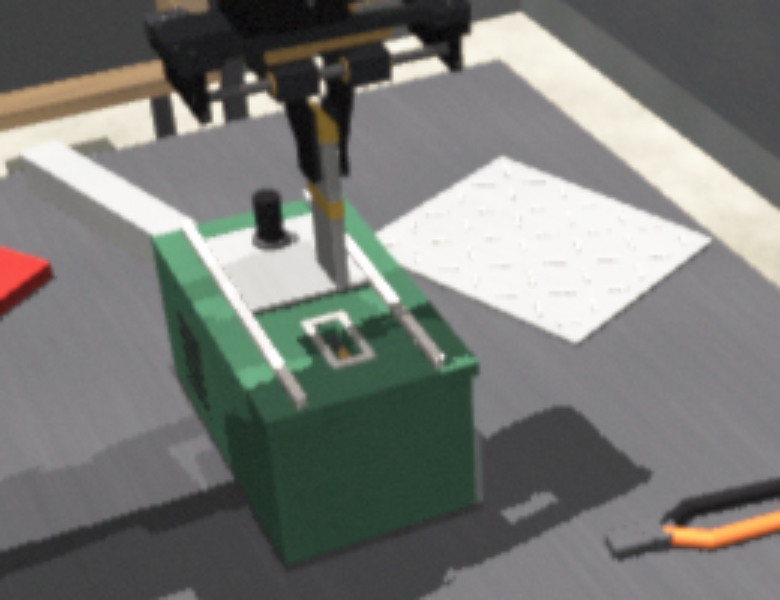

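View pics/w7.png

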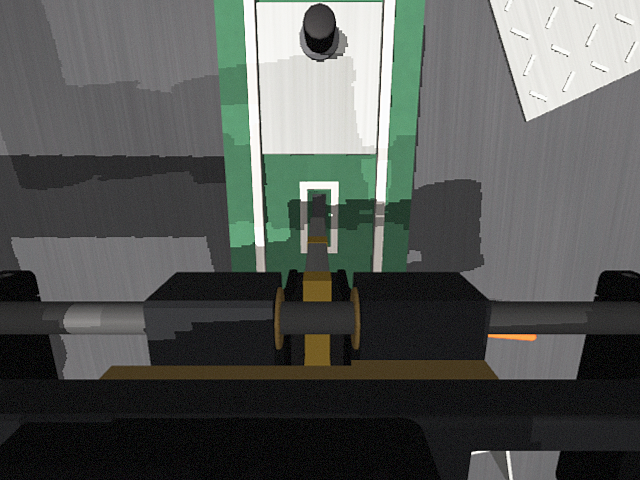

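```bash
python3 - <<'E'
from h import *
o=telemetry.get_obs(); p=o["position"]; R=Ro.from_quat(o["tool_rot"]).as_matrix()
for n,(x0,y0,x1,y1,s) in {"s7":(200,80,290,200,5),"w7":(260,150,380,300,4)}.items():
    c=pickle.load(open(n+".pkl","rb")); im=cv2.resize(c["img"],None,fx=s,fy=s)
    for dz in (.0984,-.0216,.0984-.055,.0984-.067):
        for a in (-.02,.02):
            for b in (-.005,.005):
                X=p+R@np.array([a,b,dz]); q=c["K"]@(c["R"]@X+c["t"]); u=q[:2]/q[2]
                cv2.circle(im,tuple(int(round((t+.5)*s)) for t in u),3,(255,0,255),-1)
    cv2.imwrite(f"pics/{n}o.png",im[y0*s:y1*s,x0*s:x1*s])
E
```

```text
(no output)
```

View pics/s7o.png

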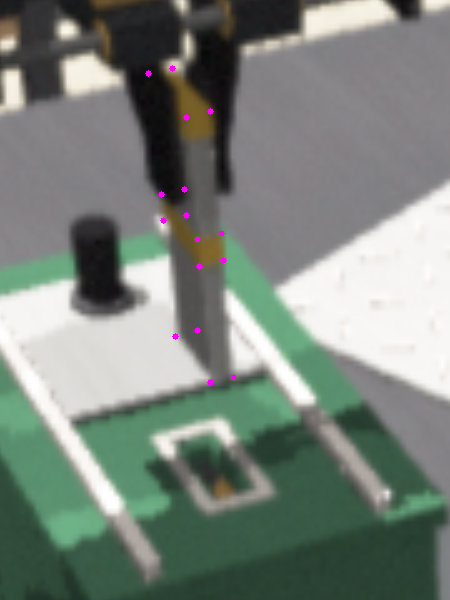

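View pics/w7o.png

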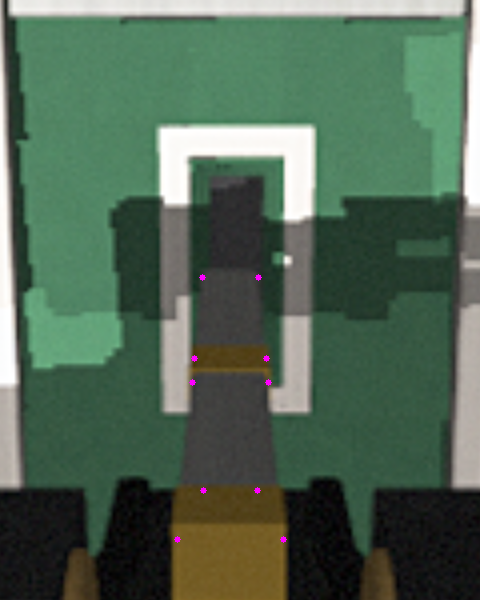

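```bash
python3 - <<'E'
from h import *
np.set_printoptions(precision=4,suppress=True)
c=pickle.load(open("w7.pkl","rb"))
q=np.array([[158,125],[316,125],[311,413],[163,413]],float)/4+[260,150]-.5
P=ray(c,q,.14); print(P, P.mean(0))
q=np.array([[190,157],[284,157],[209.5,177],[263,177]],float)/4+[260,150]-.5
print(ray(c,q,.14))
print("foot seen",ray(c,np.array([[203,268],[258,268]])/4+[260,150]-.5,telemetry.get_obs()["position"][2]-.0984))
s=pickle.load(open("s7.pkl","rb"))
q=np.array([[152,438],[229,418],[275,493],[205,513]],float)/5+[200,80]-.5
P=ray(s,q,.14); print(P, P.mean(0))
o=telemetry.get_obs();R=Ro.from_quat(o["tool_rot"]).as_matrix()
print("pred far corners", [(o["position"]+R@np.array([.02,b,.0984])) for b in(-.005,.005)])
E
```

```text
[[0.5135 0.2125 0.14  ]
 [0.5474 0.2111 0.14  ]
 [0.5446 0.1465 0.14  ]
 [0.5111 0.1478 0.14  ]] [0.5291 0.1795 0.14  ]
[[0.52   0.2054 0.14  ]
 [0.5403 0.2046 0.14  ]
 [0.524  0.2009 0.14  ]
 [0.5356 0.2004 0.14  ]]
foot seen [[0.5236 0.193  0.2003]
 [0.5333 0.1927 0.2003]]
[[0.5144 0.2103 0.14  ]
 [0.5506 0.2083 0.14  ]
 [0.5443 0.1463 0.14  ]
 [0.5121 0.1474 0.14  ]] [0.5303 0.1781 0.14  ]
pred far corners [array([0.5233, 0.1914, 0.2003]), array([0.5333, 0.191 , 0.2003])]
```

```bash
python3 -c "
from h import *
plan([.5287,.1773,.25],-2.5)"
```

```text
t 13.25 pos [0.5278 0.1713 0.2987] yaw_y -2.37 F [ 0.1 -0.2 -3.1] w 0.0096
shift mm [ 6.1  0.8 48.7] turn [-0.21  0.06  0.13] rows>= 0.8
```

step_arm --targets '[{"dx": 0.003,"dy": 0.0008,"dz": 0.01,"rx": -0.2,"ry": 0,"rz": 0.1},{"dx": 0.0061,"dy": 0.0008,"dz": 0.02,"rx": -0.2,"ry": 0,"rz": 0.1},{"dx": 0.0061,"dy": 0.0008,"dz": 0.033,"rx": -0.2,"ry": 0,"rz": 0.1},{"dx": 0.0061,"dy": 0.0008,"dz": 0.045,"rx": -0.2,"ry": 0,"rz": 0.1},{"dx": 0.0061,"dy": 0.0008,"dz": 0.048,"rx": -0.2,"ry": 0,"rz": 0.1}]'

```text
time: 13.88
position: [0.5279, 0.1772, 0.2492]
tool_rot: [0.722, 0.692, -0.002, -0.0]
ft_force: [0.5, -0.2, -4.0]
grip_width: 0.0099
```

```bash
python3 -c "
from h import *
plan([.5287,.1773,.1834],-2.5)
pickle.dump(snap('wrist','w8'),open('w8.pkl','wb'))
pickle.dump(snap('side','s8'),open('s8.pkl','wb'))
c=cv2.imread('pics/s8.png')[100:200,200:290];cv2.imwrite('pics/s8c.png',cv2.resize(c,None,fx=6,fy=6))
c=cv2.imread('pics/w8.png')[120:300,250:390];cv2.imwrite('pics/w8c.png',cv2.resize(c,None,fx=4,fy=4))"
```

```text
t 13.88 pos [0.5279 0.1772 0.2492] yaw_y -2.48 F [ 0.5 -0.2 -4. ] w 0.0099
shift mm [ 0.2  0.9 65.8] turn [-0.17  0.1   0.02] rows>= 1.1
```

View pics/s8c.png

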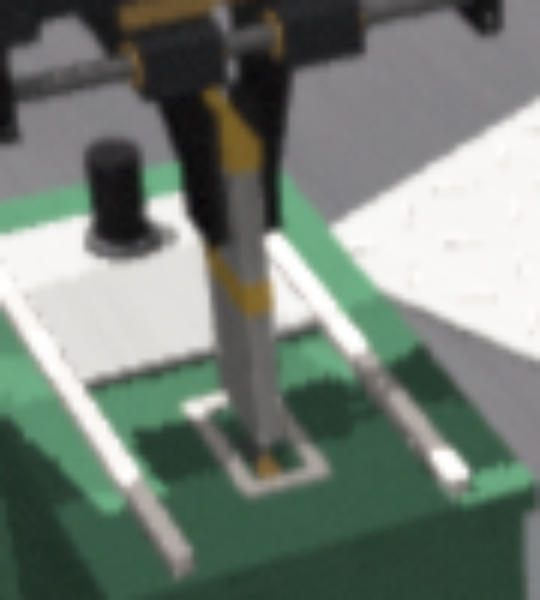

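View pics/w8c.png

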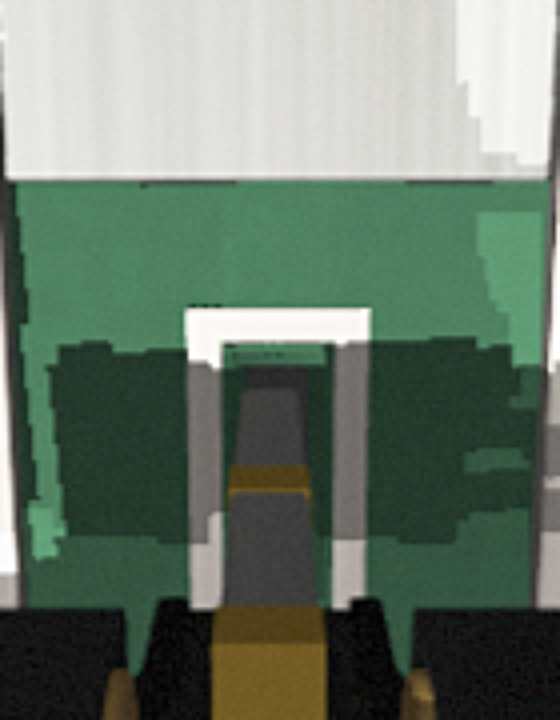

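```bash
python3 - <<'E'
from h import *
np.set_printoptions(precision=4,suppress=True)
c=pickle.load(open("w8.pkl","rb")); f=lambda q:np.array(q,float)/4+[250,120]-.5
print("foot far edge",ray(c,f([[240,387],[303,387]]),telemetry.get_obs()["position"][2]-.0984))
print("slot far edge (mouth)",ray(c,f([[245,365],[310,365]]),.14))
print("frame far outer",ray(c,f([[186,308],[371,308]]),.14),"inner",ray(c,f([[221,342],[333,342]]),.14))
plan([.5287,.1773,.1834],-2.5)
E
```

```text
foot far edge [[0.5233 0.1995 0.1517]
 [0.5343 0.1991 0.1517]]
slot far edge (mouth) [[0.524  0.2012 0.14  ]
 [0.5359 0.2007 0.14  ]]
frame far outer [[0.5138 0.2122 0.14  ]
 [0.5473 0.2108 0.14  ]] inner [[0.5198 0.2057 0.14  ]
 [0.5402 0.2048 0.14  ]]
t 13.97 pos [0.5286 0.1772 0.2501] yaw_y -2.48 F [-0.6 -0.3 -3.6] w 0.0095
shift mm [ 0.1  0.2 66.7] turn [-0.07  0.08  0.02] rows>= 1.1
```

step_arm --targets '[{"dx": 0.0006,"dy": 0.0003,"dz": 0.002,"rx": 0,"ry": 0,"rz": 0},{"dx": 0.0006,"dy": 0.0003,"dz": 0.005,"rx": 0,"ry": 0,"rz": 0},{"dx": 0.0006,"dy": 0.0003,"dz": 0.008,"rx": 0,"ry": 0,"rz": 0},{"dx": 0.0006,"dy": 0.0003,"dz": 0.011,"rx": 0,"ry": 0,"rz": 0},{"dx": 0.0006,"dy": 0.0003,"dz": 0.014,"rx": 0,"ry": 0,"rz": 0}]'

```text
time: 14.6
position: [0.5289, 0.1778, 0.2359]
tool_rot: [0.722, 0.692, -0.001, 0.0]
ft_force: [-0.4, -0.2, -3.5]
grip_width: 0.0095
```

```bash
python3 -c "
from h import *
plan([.5289,.1778,.1834],-2.5)"
```

```text
t 14.60 pos [0.5289 0.1778 0.2359] yaw_y -2.48 F [-0.4 -0.2 -3.5] w 0.0095
shift mm [ 0.1  0.1 52.5] turn [-0.07  0.08  0.02] rows>= 0.8
```

step_arm --targets '[{"dx": 0,"dy": 0,"dz": 0.002,"rx": 0,"ry": 0,"rz": 0},{"dx": 0,"dy": 0,"dz": 0.004,"rx": 0,"ry": 0,"rz": 0},{"dx": 0,"dy": 0,"dz": 0.006,"rx": 0,"ry": 0,"rz": 0},{"dx": 0,"dy": 0,"dz": 0.008,"rx": 0,"ry": 0,"rz": 0},{"dx": 0,"dy": 0,"dz": 0.01,"rx": 0,"ry": 0,"rz": 0}]'

```text
time: 15.22
position: [0.5288, 0.1778, 0.2258]
tool_rot: [0.722, 0.692, -0.001, 0.0]
ft_force: [0.0, 0.0, -3.3]
grip_width: 0.0096
```

```bash
python3 -c "
from h import *
plan([.5289,.1778,.1834],-2.5)"
```

```text
t 15.22 pos [0.5288 0.1778 0.2258] yaw_y -2.48 F [ 0.   0.  -3.3] w 0.0096
shift mm [ 0.   0.1 42.4] turn [-0.07  0.07  0.02] rows>= 0.7
```

The foot is about 13 mm into the slot with no contact force. Continuing.

step_arm --targets '[{"dx": 0,"dy": 0,"dz": 0.004,"rx": 0,"ry": 0,"rz": 0},{"dx": 0,"dy": 0,"dz": 0.008,"rx": 0,"ry": 0,"rz": 0},{"dx": 0,"dy": 0,"dz": 0.012,"rx": 0,"ry": 0,"rz": 0},{"dx": 0,"dy": 0,"dz": 0.016,"rx": 0,"ry": 0,"rz": 0},{"dx": 0,"dy": 0,"dz": 0.02,"rx": 0,"ry": 0,"rz": 0}]'

```text
time: 15.85
position: [0.5288, 0.1778, 0.2055]
tool_rot: [0.722, 0.692, -0.001, 0.0]
ft_force: [0.1, -0.9, -2.7]
grip_width: 0.0098
```

step_arm --targets '[{"dx": 0,"dy": 0,"dz": 0.005,"rx": 0,"ry": 0,"rz": 0},{"dx": 0,"dy": 0,"dz": 0.01,"rx": 0,"ry": 0,"rz": 0},{"dx": 0,"dy": 0,"dz": 0.015,"rx": 0,"ry": 0,"rz": 0},{"dx": 0,"dy": 0,"dz": 0.019,"rx": 0,"ry": 0,"rz": 0},{"dx": 0,"dy": 0,"dz": 0.022,"rx": 0,"ry": 0,"rz": 0}]'

```text
time: 16.48
position: [0.5288, 0.1778, 0.1832]
tool_rot: [0.722, 0.692, -0.001, -0.0]
ft_force: [0.2, -0.8, -2.8]
grip_width: 0.0093
```

step_arm --targets '[{"dx": 0,"dy": 0,"dz": 0,"rx": 0,"ry": 0,"rz": 0},{"dx": 0,"dy": 0,"dz": 0,"rx": 0,"ry": 0,"rz": 0},{"dx": 0,"dy": 0,"dz": 0,"rx": 0,"ry": 0,"rz": 0},{"dx": 0,"dy": 0,"dz": 0,"rx": 0,"ry": 0,"rz": 0},{"dx": 0,"dy": 0,"dz": 0,"rx": 0,"ry": 0,"rz": 0}]'

```text
time: 17.1
position: [0.5288, 0.1778, 0.1833]
tool_rot: [0.722, 0.692, -0.001, 0.0]
ft_force: [0.7, -0.7, -2.0]
grip_width: 0.0096
```

```bash
python3 -c "
from h import *
plan([.5289,.1778,.1834],-2.5)
snap('side','s9');snap('top','t9');snap('wrist','w9')
c=cv2.imread('pics/s9.png')[80:230,170:320];cv2.imwrite('pics/s9c.png',cv2.resize(c,None,fx=4,fy=4))"
```

```text
t 17.10 pos [0.5288 0.1778 0.1833] yaw_y -2.48 F [ 0.7 -0.7 -2. ] w 0.0096
shift mm [ 0.   0.1 -0.1] turn [-0.07  0.07  0.02] rows>= 0.0
```

View pics/s9c.png

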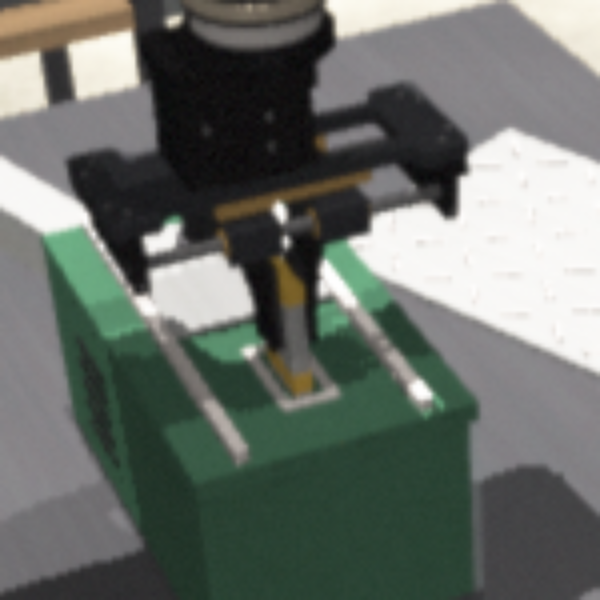

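View pics/s9.png

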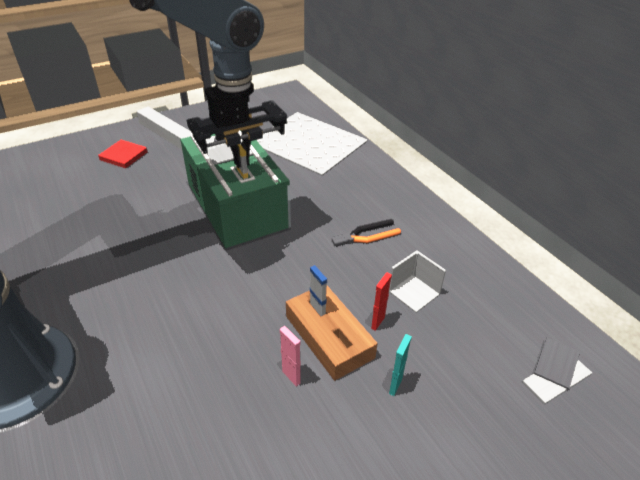

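The coupon stands in the slot with the lower edge of its band at the mouth (crop ~ (300,390)). The guard is open, the bystanders haven't moved, and forces are small and steady. Handing in.

```bash
python3 -c "
from h import *
print(robot.hand_in())
plan([.5289,.1778,.1834],-2.5)"
```

```text
the job is handed in; nothing more can be done
None
the job is handed in; nothing more can be done
```

I slid the guard open by its knob until it hit the end stop. Then I lifted the yellow coupon out of the rack and lowered it upright through the slot. I handed the job in at about 17 s with the coupon still held there; the hand-in reported no verdict.

**Last checks before handing in:**
- **Coupon position:** I set the gripper force to 40 N. The tool pose puts the foot about 55 mm below the unit's top and within about 1 mm of the slot's axis. The side view shows the lower edge of the yellow band level with the slot's mouth.
- **Coupon at rest:** the tool was still and within 0.1 degrees of vertical. The wrist felt little more than the coupon's weight, with side forces under 1 N, so the coupon was not wedged in the slot.
- **Guard:** the side view shows it still open. Earlier, the opened knob measured 139–140 mm from the slot, which matches fully open.
- **Bystanders:** the blue coupon, bracket and pliers look unmoved in the side view. I checked these by eye only and did not measure them again.

**Disagreements:** the estimates of the slot's position along y differed by up to 4 mm (0.1755 to 0.1795 m). I used 0.1778 m, and the coupon went in with no contact force. The guard also started about 17 mm open rather than shut, so it needed only about 72 mm of slide.

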